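# Lock the candle mould press with the extension bar

## Robot

A 7-joint arm with a two-finger parallel gripper is mounted at the origin on the work surface. World frame = base frame: x ahead of the robot, y to its left, z up, the work surface at z = 0. Lengths are in m, angles in rad, forces in N, time in s.
With the tool pointing down it reaches from about 0.425 to 0.875 m from the base axis. Payload 4.7 kg.
Tool frame: the origin (TCP) lies at the very end of the fingers, on their centre line; the grasp point (between the pads) lies 19 mm behind it; z points along the fingers, y is the direction in which the jaws open and shut (so a half turn about z gives the same grasp; the last joint's range is limited). The gripper opens to 85 mm and grips with 20 to 120 N. Pads are 22 mm wide; open, the fingers measure 114 mm over their backs; the gripper's body (76 mm by 85 mm) begins 54 mm behind the grasp point. The pads swing forward as they close: fully open they stand 13 mm farther back than shut.
Start: joints at [1.138, 0.321, -0.07, 1.45, 0.023, 1.371, -0.057], TCP at [0.281, -0.586, 0.208] pointing down, gripper open.
Joint ranges: [-2.86, 2.86], [-0.3, 2.09], [-1.38, 1.24], [0.06, 2.45], [-1.56, 4.7], [0.09, 2.05], [-2.69, 2.69]. Speed limits (rad/s): [2.57, 2.57, 3.14, 3.14, 3.14, 3.14, 3.14].

## Interface

Orientations are given as a unit quaternion [x, y, z, w].
In Python, from bench import monitor, vision, job_done gives the robot as it stands.
- The arm moves only by the tool send_rows, never from a script. Its argument "plan" is one flat list of numbers, 7 for each row, row after row: the shift along the tool's x, y, z in cm, then the turn, a rotation vector about the tool's x, y, z in rad, then the gripper command: -1 is fully open, 1 is shut, values between are in proportion. In form: [tx, ty, tz, wx, wy, wz, gripper, tx, ty, tz, wx, wy, wz, gripper, ...]. A call has 1 to 20 rows; each row is the pose to reach, as a shift and turn from the pose commanded when the call began, along the tool's axes at that moment; what a row does not reach only later rows make up. A row lasts 1/12 s, in which the tool goes at most 41.7 mm and 7.16 degrees, less where a joint would pass 70% of its speed; a pose out of reach is approached as far as the arm can. A call with a gripper value outside its range is refused whole. The fingers move at their own pace and stop on an object; "force" is the grip in N (left out, the last holds). Time passes only in rows, so rows that repeat a pose let the fingers close. It gives the time, the measured TCP pose, the force and the opening at its end, in the units of the state.
- monitor.get_obs(): the state, without advancing time (a new reading comes with each control period).
- vision.camera(name): name is "scene" or "top" or "wrist"; returns (picture, depth): 400x640x3 uint8, red, green, blue; 400x640 float32, m along the optical axis (not along the pixel's ray), 0 where there is no reading.
- vision.camera_params(name): a dict with "intrinsics" (3x3 intrinsics, pixels), "R" (3x3) and "t" (3): a world point X has camera coordinates R X + t; the wrist camera has in their place "tool_from_camera" (4x4, takes a point from camera to tool coordinates, whose origin is the TCP and whose axes are the flange's). Camera axes: x right, y down, z forward; pixel columns grow to the right and rows downward; lengths in m; the calibration is good to about 2 mm. A picture is of the moment at which its call begins: read the wrist's pose just before it. camera_params takes no time and is no camera call.
- job_done(): hands the job in, once; it reports no verdict.
The state is a dict: "t": time; "q": joint angles; "qvel": joint speeds; "tau": joint torques, N m; "tcp_pos": TCP position; "ee_rot": TCP orientation; "contact_force": force on the tool from outside, world axes, zero at the start; "ft_torque": the same for the moment, N m; "grip_width": finger opening in m.
Only numpy, scipy, OpenCV 4.12 (cv2) and the standard library are available. Lean on these libraries where they do the work, as an engineer would, in place of code of your own. Each camera call takes 0.05 s, during which the arm holds its last target. There are 200 camera calls.

## Task

Lock the candle mould: fit the open channel of the steel extension bar down over the short clamp handle and, with the bar, swing the handle anticlockwise (seen from above) past its dead point until it snaps against its stop and stays there. Do not touch the clamp handle with the gripper or the arm itself. Then lift the bar off and lay it flat in the empty aluminium tray, leaving everything else on the table where it is.

Things in the scene. Friction and masses are not known exactly. Their poses are not given: they have to be found in the camera images.
- clamp (a joint): toggle lever's angle about its vertical pivot, rad: 0 = fully open, grows anticlockwise from above, dead point 1.05, hard stop (locked) 1.38; starts at 0 to 0.06. A spring resists more and more, about 1.4 N m at most (near 0.5), throws the lever back if let go before the dead point, and past it throws the lever on to the stop and holds it there
- pivot (a point): point on the lever's vertical pivot axis, 93 mm over the table, level with the handle's middle. Axes: those of the press (z up, -y from the pivot to the mould halves). At joint value q the handle points 0.873 + q rad anticlockwise from this +x axis. Around the pivot stands a hub of 20 mm radius, up to 115 mm high
- handle_mid (a point): middle of the steel clamp handle, 60 mm from the pivot axis; +x outward along the handle, z up; turns with the lever. The handle is a level square bar 16 x 16 mm (85 to 101 mm over the table) that ends 100 mm from the pivot axis
- press: the press: dark steel base plate 130 x 310 mm, 12 mm thick, fixed, yaw varies; origin under the pivot. It carries the clamp lever and, 80 to 245 mm along its -y axis, the two aluminium mould halves, up to 97 mm high; one slides towards the other as the lever turns
- bar_mid (a point): the loose steel extension bar: its mid-length, half-way up its 24 mm high handle; grip it here (balance point). 220 mm long along its x axis; handle 18 mm wide from x = -110 to +44 mm, underside 12 mm below this point. Channel at the +x end, see bar_jaw. About 0.35 kg. Lies on the table, channel opening down, +x end roughly towards -y; may have changed places with the scraper
- bar_jaw (a point): middle of the bar's channel, 80 mm along the bar's x axis from bar_mid, same height. The inverted channel (x = +50 to +110 mm) is open below and at its outer end, walled at x = +50: 38 mm wide outside, gap 26 mm, 24 mm deep, roof 6 mm thick. Fully down on the handle, this point is 4 mm below the handle's middle; about 75 mm from the pivot suits it
- tray: the empty shallow aluminium tray for the bar, 310 x 150 mm (long along its x axis), 18 mm high with 5 mm walls and floor, fixed; origin at the centre of its underside
- scraper_mid (a point): a bystander: a steel scraper 220 mm long with a plain handle 18 mm wide and 20 mm high and a flat 46 mm wide blade at its +x end, no channel; the point is at mid-length, half-way up its handle. Leave it
- cup0: a bystander: aluminium tealight, 39 mm wide, 16 mm high (25 mm with its wick); origin under its centre
- cup1: a bystander tealight like cup0
- cup2: a bystander tealight like cup0
- wick_jar: a bystander: glass jar 64 mm wide, 75 mm high; origin under its centre
- bowl: a bystander: aluminium bowl 120 mm wide, 50 mm high; origin under its centre
- box_mould: a bystander: small square aluminium mould 70 mm wide, 75 mm high with a black grip; origin under its centre
Things that resemble listed ones, but are neither listed nor needed, are in the scene too. Leave any black look-alike of the part that bears bar_mid alone.

How it is judged:
On the way, in this order (a step that is already met when the one before it is completed fails the run):
1. the bar's channel sits down over the clamp handle (side faces overlapping at least about 8 mm deep) (x of bar_jaw in the frame of handle_mid between -0.04 and 0.04 m and y of bar_jaw in the frame of handle_mid between -0.01 and 0.01 m and z of bar_jaw in the frame of handle_mid between -0.015 and 0.014 m), for 0.2 s.
2. the handle has been swung past its dead point to its stop with the bar still over it (all of step 1 and value of joint clamp above 1.31 rad), for 0.1 s.
At the end, for the whole second after the job is handed in: the clamp lever is locked at its stop (joint above 1.31 rad), and the bar lies flat (within 0.12 rad, channel down) and still on the floor of the tray, inside its walls (value of joint clamp above 1.31 rad and angle between bar_mid's own z axis and vertical below 0.12 rad and linear speed of bar below 0.03 m/s and contact force between bar and tray above 0.5 N and x of bar_mid in the frame of tray between -0.06 and 0.06 m and y of bar_mid in the frame of tray between -0.06 and 0.06 m and z of bar_mid in the frame of tray between 0.01 and 0.025 m); the robot touches nothing.
It fails at once if the gripper or arm touches the clamp lever itself (more than 2 N) (contact force between any of the fingers, the arm and clamp above 2 N).
It fails at once if a bystander (scraper, tealight, jar, bowl or small mould) is moved by more than 40 mm (distance of any of scraper_mid, cup0, cup1, cup2, wick_jar, bowl, box_mould from where it was at the start of the episode above 0.04 m).
It also fails if it takes over 53 s, if anything falls off the work surface, if the arm or the gripper's body presses on something with over 40 N, if the wrist force passes 120 N, or if a joint passes its speed limit or range.

## Working session

There is one attempt and no reset: what is moved stays moved. The work goes in short steps, Python scripts to look and compute and a tool call to move; the robot and the scene stay as the last step left them, time stands still between calls to the robot, and variables do not carry over. Pictures are saved under pics/ and viewed, about 8 in all and at most 12, crops included, and the job is handed in when it is done.

Besides the shell and the picture viewer there is one more tool, called after "Emit:" as a command line: name --argument value ..., lists and objects as JSON in quotes. send_rows: Moves the arm, as the interface text tells. Its arguments: {"type":"object","properties":{"plan":{"type":"array","items":{"type":"number"}},"force":{"type":"number"}},"required":["plan"]}

```bash
mkdir -p pics; cat > h.py <<'E'
import numpy as np, cv2
from scipy.spatial.transform import Rotation as Ro
from bench import monitor, vision, job_done
def snap(n,f):
    o=monitor.get_obs(); p,d=vision.camera(n); cv2.imwrite('pics/%s.png'%f,p[:,:,::-1]); np.savez('pics/%s.npz'%f,p=p,d=d,tp=o['tcp_pos'],tr=o['ee_rot']); return p,d
def world(n,f,px,z=None):
    """pixels -> world, by depth, or on the plane at height z"""
    D=np.load('pics/%s.npz'%f); P=vision.camera_params(n); K=np.array(P['intrinsics']); out=[]
    if n=='wrist':
        T=np.array(P['tool_from_camera']); R0=Ro.from_quat(D['tr']).as_matrix(); A=R0@T[:3,:3]; c=R0@T[:3,3]+D['tp']
    else:
        A=np.array(P['R']).T; c=-A@np.array(P['t'])
    for u,v in px:
        r=A@np.linalg.inv(K)@[u,v,1]
        s=D['d'][int(v),int(u)] if z is None else (z-c[2])/r[2]
        out.append(c+s*r)
    return np.array(out)
E
python3 - <<'E'
from h import *
o=monitor.get_obs(); print(o)
for n in('scene','top'): snap(n,n+'0')
P=vision.camera_params('top');print(P)
E
```

```text
{'t': 0.0, 'q': array([ 1.13811748,  0.32185639, -0.07012201,  1.45163169,  0.02262859,
        1.37079871, -0.05691667]), 'qvel': array([-1.63536830e-04,  7.93465295e-05,  9.73624996e-04,  4.58095266e-04,
       -8.34699025e-04, -1.93249742e-03,  4.48264538e-04]), 'tau': array([-5.48265580e-04, -4.93587971e+01, -3.82536510e-01, -3.14339089e+01,
        1.28281867e-02,  1.10590359e-02, -3.56335659e-05]), 'tcp_pos': array([ 0.28056246, -0.58570583,  0.2065239 ]), 'ee_rot': array([ 9.75145745e-01,  2.21562336e-01, -2.65448349e-04, -9.15382843e-04]), 'contact_force': array([ 0.3396239 ,  0.13121226, -0.57624938]), 'ft_torque': array([ 0.0061249 ,  0.05524161, -0.06049106]), 'grip_width': 0.08550537592461396}
{'intrinsics': array([[470.14626409,   0.        , 319.65874851],
       [  0.        , 470.14626409, 203.21000046],
       [  0.        ,   0.        ,   1.        ]]), 'R': array([[ 0.0123618 , -0.99990858,  0.00547863],
       [-0.994111  , -0.01287967, -0.10759847],
       [ 0.10765919, -0.00411626, -0.99417934]]), 't': array([0.00480491, 0.5151029 , 1.23306846])}
```

View pics/top0.png

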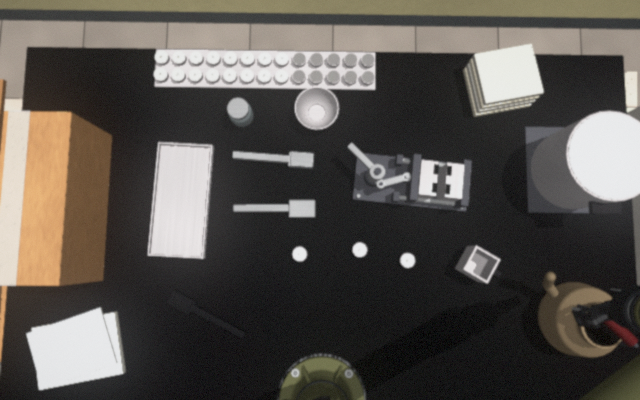

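View pics/scene0.png

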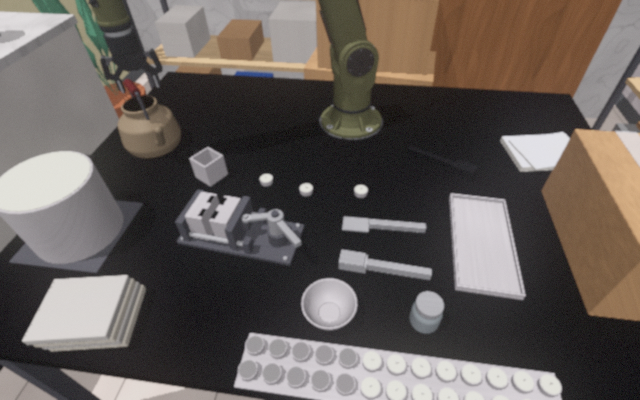

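Top view: clamp pivot about (377,172), with its handle end near (351,147). The bar is probably the upper tool (233..313, 157) because its head is narrower and thicker. The tray is at (181,200). Next, an enlarged crop.

```bash
python3 - <<'E'
from h import *
p=cv2.imread('pics/top0.png')[125:225,225:395]
cv2.imwrite('pics/c0.png',cv2.resize(p,None,fx=4.7,fy=4.7,interpolation=cv2.INTER_CUBIC))
d=np.load('pics/top0.npz')['d']
def z(u,v): return world('top','top0',[(u,v)])[0].round(3)
for q in [(300,159),(260,156),(302,208),(260,208),(358,152),(364,158),(377,170)]: print(q,z(*q))
print('tray',world('top','top0',[(158,143),(213,144),(205,258),(149,256)],.018).round(3))
E
```

```text
(300, 159) [0.634 0.066 0.031]
(260, 156) [0.643 0.175 0.023]
(302, 208) [0.504 0.059 0.001]
(260, 208) [0.501 0.172 0.02 ]
(358, 152) [ 0.64  -0.085  0.1  ]
(364, 158) [ 0.625 -0.1    0.099]
(377, 170) [ 0.591 -0.131  0.118]
tray [[0.676 0.456 0.018]
 [0.675 0.305 0.018]
 [0.365 0.315 0.018]
 [0.369 0.464 0.018]]
```

View pics/c0.png

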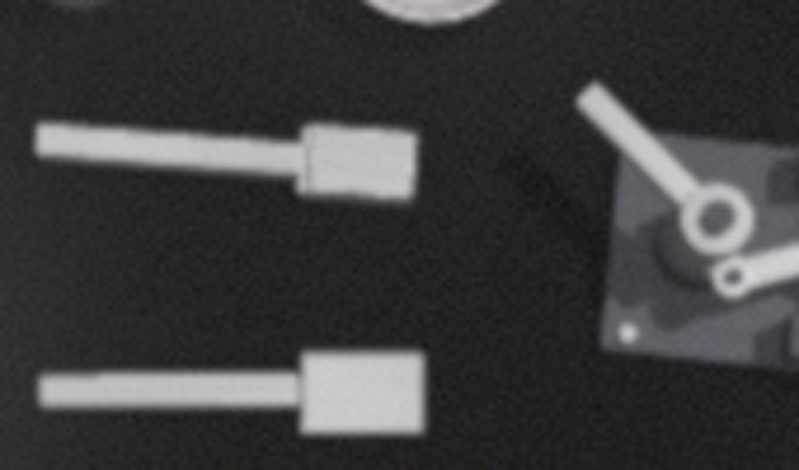

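```bash
python3 - <<'E'
from h import *
a=world('top','top0',[(232.7,154.8)],.024)[0];b=world('top','top0',[(313.3,160.1)],.030)[0]
v=(b-a)[:2];L=np.linalg.norm(v);v/=L
print('bar',a,b,L,'yaw',np.degrees(np.arctan2(v[1],v[0])),'mid',(a+b)/2)
t=world('top','top0',[(350.1,144.8)],.101)[0];p=world('top','top0',[(377.6,171.4)],.116)[0]
w=(t-p)[:2];print('tip',t,'piv',p,np.linalg.norm(w),np.degrees(np.arctan2(w[1],w[0])))
o=monitor.get_obs();R=Ro.from_quat(o['ee_rot']).as_matrix();print(R.round(3))
# tool x to bar -x
m=(a+b)/2
print('shift cm to above bar z .16',(100*R.T@(np.array([m[0],m[1],.16])-o['tcp_pos'])).round(1), 'tool yaw now',np.degrees(np.arctan2(R[1,0],R[0,0])))
print(vision.camera_params('wrist'))
E
```

```text
bar [0.64465727 0.24923188 0.024     ] [0.63176593 0.02997394 0.03      ] 0.21963659079761108 yaw -93.36485018464431 mid [0.6382116  0.13960291 0.027     ]
tip [ 0.65850306 -0.06445257  0.101     ] piv [ 0.58773922 -0.13292351  0.116     ] 0.09846720612502448 44.05654423649287
[[ 0.902  0.432 -0.001]
 [ 0.432 -0.902  0.002]
 [-0.    -0.002 -1.   ]]
shift cm to above bar z .16 [ 63.6 -50.    4.7] tool yaw now 25.599151751057093
{'intrinsics': array([[351.23909409,   0.        , 316.58288726],
       [  0.        , 351.23909409, 196.39322077],
       [  0.        ,   0.        ,   1.        ]]), 'tool_from_camera': array([[ 8.09388517e-04, -9.64397928e-01, -2.64454118e-01,
         6.60490455e-02],
       [ 9.99998854e-01,  4.42201744e-04,  1.44799841e-03,
        -3.05882954e-04],
       [-1.27950460e-03, -2.64454987e-01,  9.64397181e-01,
        -1.66146999e-01],
       [ 0.00000000e+00,  0.00000000e+00,  0.00000000e+00,
         1.00000000e+00]])}
```

Emit:
send_rows --plan '[63.6, -50, 0, 0, 0, -1.065, -1, 63.6, -50, 0, 0, 0, -1.065, -1, 63.6, -50, 0, 0, 0, -1.065, -1, 63.6, -50, 0, 0, 0, -1.065, -1, 63.6, -50, 0, 0, 0, -1.065, -1, 63.6, -50, 0, 0, 0, -1.065, -1, 63.6, -50, 0, 0, 0, -1.065, -1, 63.6, -50, 0, 0, 0, -1.065, -1, 63.6, -50, 0, 0, 0, -1.065, -1, 63.6, -50, 0, 0, 0, -1.065, -1, 63.6, -50, 0, 0, 0, -1.065, -1, 63.6, -50, 0, 0, 0, -1.065, -1, 63.6, -50, 0, 0, 0, -1.065, -1, 63.6, -50, 0, 0, 0, -1.065, -1, 63.6, -50, 0, 0, 0, -1.065, -1, 63.6, -50, 0, 0, 0, -1.065, -1, 63.6, -50, 4, 0, 0, -1.065, -1, 63.6, -50, 5, 0, 0, -1.065, -1, 63.6, -50, 7, 0, 0, -1.065, -1, 63.6, -50, 8, 0, 0, -1.065, -1]'

```text
t: 1.77
tcp_pos: [0.6399, 0.1429, 0.1283]
ee_rot: [0.727, 0.687, 0.002, 0.001]
contact_force: [-0.1, 0.6, -0.4]
grip_width: 0.0853
```

```bash
python3 - <<'E'
from h import *
o=monitor.get_obs();print(o['t'],o['tcp_pos'],o['ee_rot'])
snap('wrist','w1')
E
```

```text
1.7667 [0.63994808 0.14292335 0.1282719 ] [7.27081757e-01 6.86548258e-01 1.82146056e-03 5.38572988e-04]
```

View pics/w1.png

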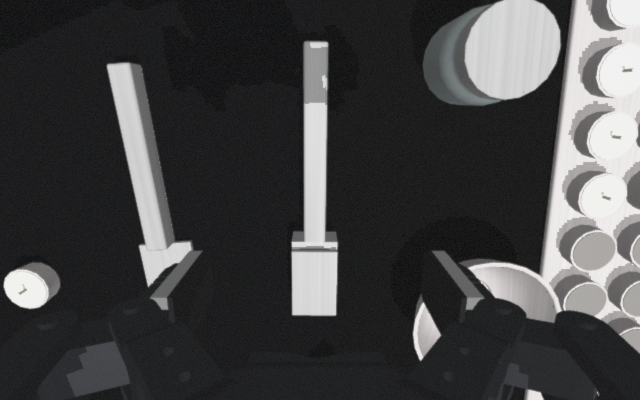

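```bash
python3 - <<'E'
from h import *
a=world('wrist','w1',[(316,41)],.024)[0];b=world('wrist','w1',[(314,315)],.030)[0]
v=(b-a)[:2];L=np.linalg.norm(v);v/=L
m=a[:2]+v*.11
print(a,b,L,np.degrees(np.arctan2(v[1],v[0])),m, b[:2]-v*.11)
o=monitor.get_obs();R=Ro.from_quat(o['ee_rot']).as_matrix();m=(m+b[:2]-v*.11)/2
print((100*R.T@(np.array([m[0],m[1],.003])-o['tcp_pos'])).round(2),'tool yaw',np.degrees(np.arctan2(R[1,0],R[0,0])))
E
```

```text
[0.6452828  0.25001592 0.024     ] [0.63108153 0.03153837 0.03      ] 0.21893860596380219 -93.71905286759245 [0.63814774 0.14024756] [0.63821659 0.14130672]
[-0.83  0.34 11.63] tool yaw 87.0659684169058
```

```bash
python3 - <<'E'
from h import *
o=monitor.get_obs();print(o['t'],o['tcp_pos'],o['ee_rot'],o['qvel'])
E
```

```text
1.8167 [0.63610494 0.1485378  0.119349  ] [ 0.72496188  0.68877182 -0.00082641 -0.00479263] [ 0.05191529 -0.05875502  0.00567416  0.10597832 -0.08417391  0.13557066
  0.12731873]
```

Emit:
send_rows --plan '[0, 0, 0, 0, 0, 0, -1, 0, 0, 2, 0, 0, 0, -1, 0, 0, 4, 0, 0, 0, -1, 0, 0, 6, 0, 0, 0, -1, 0, 0, 7, 0, 0, 0, -1, 0, 0, 8, 0, 0, 0, -1, 0, 0, 8, 0, 0, 0, -1, 0, 0, 8, 0, 0, 0, -1, 0, 0, 8, 0, 0, 0, -1, 0, 0, 8, 0, 0, 0, -1]'

```text
t: 2.65
tcp_pos: [0.6392, 0.1395, 0.0492]
ee_rot: [0.728, 0.686, 0.001, 0.001]
contact_force: [0.7, -0.0, 0.1]
grip_width: 0.0855
```

```bash
python3 - <<'E'
from h import *
o=monitor.get_obs();R=Ro.from_quat(o['ee_rot']).as_matrix();print(o['t'],o['tcp_pos'],abs(o['qvel']).max(),o['contact_force'])
print((100*R.T@(np.array([.6382,.1408,.003])-o['tcp_pos'])).round(2),'tool yaw',np.degrees(np.arctan2(R[1,0],R[0,0])),R[:,2])
E
```

```text
2.65 [0.63923051 0.13954881 0.04922551] 0.0028012170354617377 [ 0.70588122 -0.04164399  0.05549988]
[ 0.12 -0.12  4.62] tool yaw 86.6122169447971 [ 2.26652181e-03  2.59600880e-04 -9.99997398e-01]
```

Emit:
send_rows --plan '[0.1, -0.1, 2, 0, 0, 0, -1, 0.1, -0.1, 3.5, 0, 0, 0, -1, 0.1, -0.1, 4.5, 0, 0, 0, -1, 0.1, -0.1, 4.5, 0, 0, 0, -1, 0.1, -0.1, 4.5, 0, 0, 0, 1, 0.1, -0.1, 4.5, 0, 0, 0, 1, 0.1, -0.1, 4.5, 0, 0, 0, 1, 0.1, -0.1, 4.5, 0, 0, 0, 1, 0.1, -0.1, 4.5, 0, 0, 0, 1, 0.1, -0.1, 4.5, 0, 0, 0, 1, 0.1, -0.1, 4.5, 0, 0, 0, 1, 0.1, -0.1, 4.5, 0, 0, 0, 1, 0.1, -0.1, 4.5, 0, 0, 0, 1, 0.1, -0.1, 4.5, 0, 0, 0, 1]' --force 110

```text
t: 3.82
tcp_pos: [0.6374, 0.1404, 0.0027]
ee_rot: [0.728, 0.686, -0.0, 0.0]
contact_force: [-0.6, -0.2, 0.5]
grip_width: 0.0001
```

The gripper shut on nothing, so I'll look.

```bash
python3 - <<'E'
from h import *
o=monitor.get_obs();print(o['tcp_pos'],o['ee_rot'],o['grip_width'])
w,_=snap('wrist','w2'); t,_=snap('top','t2')
c=cv2.resize(t[120:230,220:400],(640,391),interpolation=cv2.INTER_CUBIC)
cv2.imwrite('pics/c2.png',np.vstack([cv2.resize(w,(480,300)),cv2.resize(c,(480,293))])[:,:,::-1])
E
```

```text
[0.63735639 0.14035105 0.00274628] [ 7.27672099e-01  6.85925151e-01 -3.38867579e-05  4.53676980e-05] 0.00013662758500172442
```

View pics/c2.png

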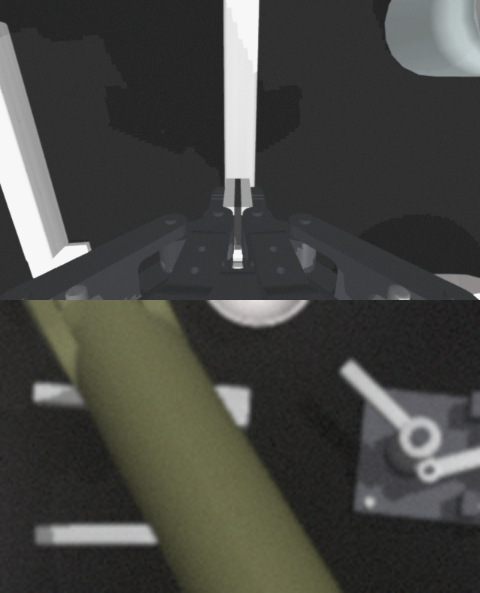

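```bash
python3 - <<'E'
from h import *
for p in [(317,100),(317,200),(317,230),(317,242),(305,250),(330,250),(317,255),(317,300),(317,340),(305,270),(330,270),(290,320)]:
    print(p, world('wrist','w2',[p])[0].round(4))
d=np.load('pics/w2.npz')
c=cv2.resize(d['p'][220:370,230:410],None,fx=4,fy=4,interpolation=cv2.INTER_CUBIC)
c=np.clip(c.astype(float)*1.8,0,255).astype(np.uint8)
cv2.imwrite('pics/c3.png',c[:,:,::-1])
E
```

```text
(317, 100) [0.6406 0.2069 0.0229]
(317, 200) [0.6382 0.1657 0.0242]
(317, 230) [0.6374 0.1519 0.024 ]
(317, 242) [0.6373 0.1508 0.0348]
(305, 250) [0.6326 0.1513 0.0433]
(330, 250) [0.6423 0.1504 0.0426]
(317, 255) [0.6373 0.1509 0.0476]
(317, 300) [0.6367 0.1418 0.0636]
(317, 340) [0.6341 0.0958 0.0245]
(305, 270) [0.6332 0.1515 0.0603]
(330, 270) [0.6417 0.1509 0.0601]
(290, 320) [0.6311 0.1571 0.0963]
```

View pics/c3.png

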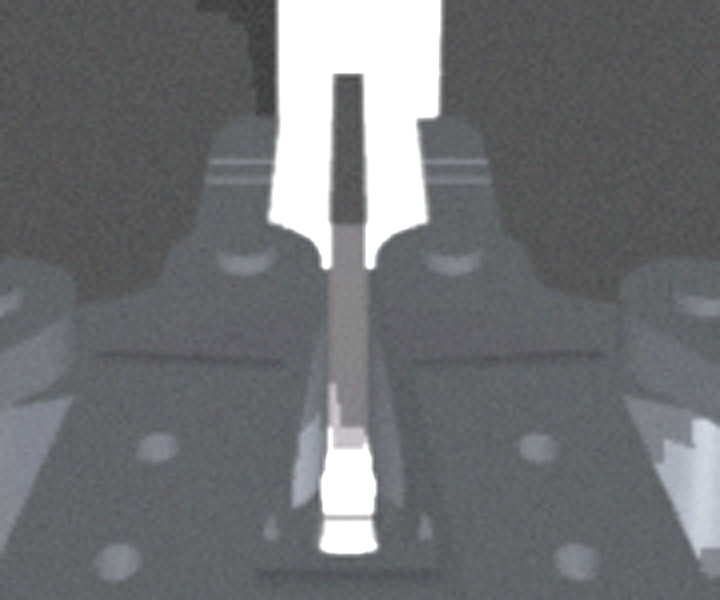

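```bash
python3 - <<'E'
from h import *
for u in (317,307,328):
    P=world('wrist','w2',[(u,v) for v in range(228,268,3)])
    print(u,[(round(float(y),4),round(float(z),4)) for x,y,z in P])
o=monitor.get_obs();print(o['tcp_pos'],o['contact_force'],o['ft_torque'],o['tau'].round(2))
E
```

```text
317 [(0.1529, 0.0239), (0.1516, 0.0243), (0.1499, 0.0236), (0.1484, 0.0233), (0.1508, 0.0327), (0.1511, 0.0364), (0.1508, 0.0389), (0.1504, 0.041), (0.1509, 0.0449), (0.1509, 0.0476), (0.1504, 0.049), (0.151, 0.0527), (0.151, 0.0552), (0.1508, 0.057)]
307 [(0.1531, 0.0238), (0.1519, 0.0246), (0.1502, 0.0238), (0.149, 0.0241), (0.1514, 0.0334), (0.1513, 0.0365), (0.1506, 0.0379), (0.1511, 0.0418), (0.151, 0.0445), (0.1505, 0.0462), (0.1511, 0.0501), (0.1514, 0.0533), (0.1505, 0.0537), (0.1509, 0.057)]
328 [(0.1523, 0.0234), (0.1514, 0.0245), (0.1501, 0.0248), (0.1482, 0.0236), (0.1507, 0.0332), (0.1507, 0.0361), (0.1505, 0.0389), (0.1503, 0.0412), (0.151, 0.0455), (0.1506, 0.0474), (0.1512, 0.0513), (0.1508, 0.0528), (0.1515, 0.0566), (0.1513, 0.0584)]
[0.63735413 0.14037787 0.00274407] [-0.40898062  0.0806771   0.02063241] [-0.01066553 -0.01310161 -0.0077006 ] [ 0.000e+00 -5.214e+01 -9.720e+00 -2.604e+01  1.000e-02  0.000e+00
  0.000e+00]
```

The shut fingertips hang at about z 0.031, 7 mm above the bar, so the true tips sit about 28 mm behind the reported TCP. I'll reopen, descend about 25 mm carefully and check the contact force.

Emit:
send_rows --plan '[0, 0, 0, 0, 0, 0, -1, 0, 0, 0, 0, 0, 0, -1, 0, 0, 0, 0, 0, 0, -1, 0, 0, 0, 0, 0, 0, -1, 0, 0, 0, 0, 0, 0, -1, 0, 0, 0, 0, 0, 0, -1, 0, 0, 0.5, 0, 0, 0, -1, 0, 0, 1, 0, 0, 0, -1, 0, 0, 1.5, 0, 0, 0, -1, 0, 0, 2, 0, 0, 0, -1, 0, 0, 2, 0, 0, 0, -1, 0, 0, 2, 0, 0, 0, -1]'

```text
t: 4.92
tcp_pos: [0.6368, 0.1403, -0.018]
ee_rot: [0.728, 0.686, -0.001, -0.0]
contact_force: [-0.3, -0.4, -0.7]
grip_width: 0.0851
```

Emit:
send_rows --plan '[0, 0, 0.3, 0, 0, 0, -1, 0, 0, 0.6, 0, 0, 0, -1, 0, 0, 0.6, 0, 0, 0, 1, 0, 0, 0.6, 0, 0, 0, 1, 0, 0, 0.6, 0, 0, 0, 1, 0, 0, 0.6, 0, 0, 0, 1, 0, 0, 0.6, 0, 0, 0, 1, 0, 0, 0.6, 0, 0, 0, 1, 0, 0, 0.6, 0, 0, 0, 1, 0, 0, 0.6, 0, 0, 0, 1, 0, 0, 0.6, 0, 0, 0, 1, 0, 0, 0.6, 0, 0, 0, 1]' --force 110

```text
t: 5.92
tcp_pos: [0.6378, 0.1405, -0.0226]
ee_rot: [0.728, 0.686, 0.0, 0.0]
contact_force: [0.2, 0.2, 6.0]
grip_width: 0.0159
```

Emit:
send_rows --plan '[0, 0, -3, 0, 0, 0, 1, 0, 0, -6, 0, 0, 0, 1, 0, 0, -9, 0, 0, 0, 1, 0, 0, -12, 0, 0, 0, 1, -3, 1.5, -13, 0, 0, 0.12, 1, -6, 3, -13, 0, 0, 0.24, 1, -9, 4.2, -13, 0, 0, 0.36, 1, -12, 5.4, -13, 0, 0, 0.48, 1, -14, 6.3, -13, 0, 0, 0.6, 1, -16.2, 7.1, -13, 0, 0, 0.7, 1, -16.2, 7.1, -13, 0, 0, 0.74, 1, -16.2, 7.1, -13, 0, 0, 0.74, 1, -16.2, 7.1, -13, 0, 0, 0.74, 1, -16.2, 7.1, -13, 0, 0, 0.74, 1, -16.2, 7.1, -13, 0, 0, 0.74, 1]'

```text
t: 7.17
tcp_pos: [0.6982, -0.0235, 0.1063]
ee_rot: [0.926, 0.378, -0.0, -0.001]
contact_force: [0.3, -0.3, -3.3]
grip_width: 0.0154
```

```bash
python3 - <<'E'
from h import *
o=monitor.get_obs();R=Ro.from_quat(o['ee_rot']).as_matrix();print(o['t'],o['tcp_pos'],o['grip_width'],np.degrees(np.arctan2(R[1,0],R[0,0])),o['contact_force'],abs(o['qvel']).max())
s,_=snap('scene','s4'); t,_=snap('top','t4'); snap('wrist','w4')
a=cv2.resize(s[170:290,200:380],(780,520),interpolation=cv2.INTER_CUBIC)
b=cv2.resize(t[120:220,270:420],(780,520),interpolation=cv2.INTER_CUBIC)
cv2.imwrite('pics/c4.png',cv2.resize(np.vstack([a[:,:]]),None,fx=1,fy=1)[:,:,::-1]);cv2.imwrite('pics/c5.png',b[:,:,::-1])
E
```

```text
7.1667 [ 0.6981647  -0.02353374  0.1063469 ] 0.01540491895643562 44.407977288522645 [ 0.33802783 -0.28453252 -3.25036372] 0.005830900597215361
```

View pics/c5.png

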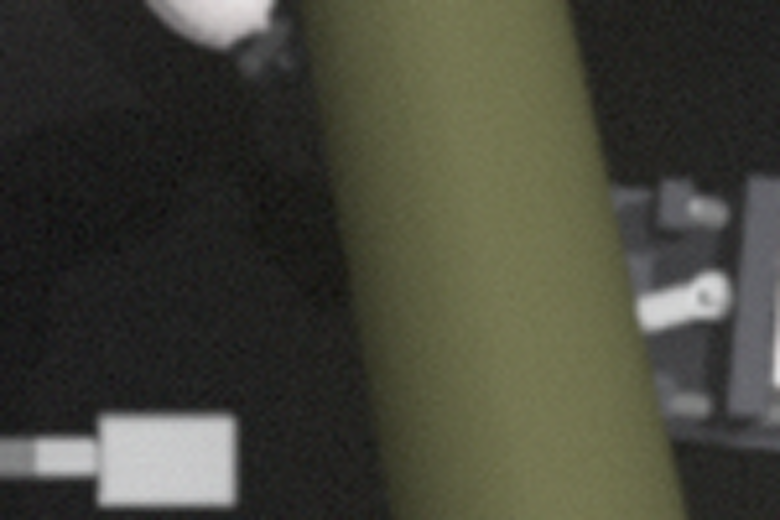

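The arm hides it in the top view. I'll check the scene camera.

View pics/c4.png

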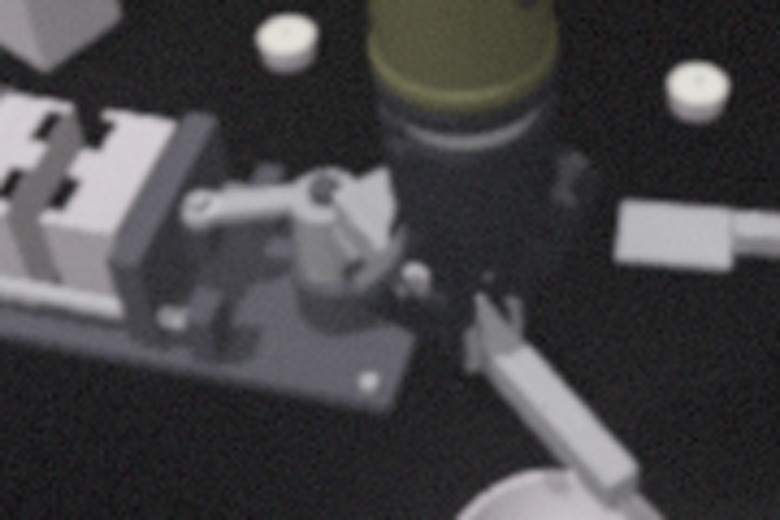

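```bash
cat > cl.py <<'E'
from h import *
def cloud(n,f,u0,u1,v0,v1,zlo,zhi,bright=110):
    D=np.load('pics/%s.npz'%f); px=[(u,v) for v in range(v0,v1) for u in range(u0,u1) if D['d'][v,u]>0 and D['p'][v,u].min()>bright]
    X=world(n,f,px); m=(X[:,2]>zlo)&(X[:,2]<zhi); return X[m]
E
python3 - <<'E'
from cl import *
print(monitor.get_obs()['tcp_pos'])
# tail scene
T=cloud('scene','s4',308,350,240,287,.10,.2)
H=cloud('scene','s4',275,292,205,232,.11,.2)
G=cloud('scene','s4',268,305,205,240,.08,.11)
for n,C in(('tail',T),('head',H),('handle',G)):
    if len(C)<5: print(n,len(C)); continue
    z=np.percentile(C[:,2],[5,50,95]); top=C[C[:,2]>z[1]-.004] ; c=top[:,:2].mean(0); w,V=np.linalg.eigh(np.cov(top[:,:2].T)); v=V[:,1]
    s=(top[:,:2]-c)@v
    print(n,len(C),z.round(4),c.round(4),np.degrees(np.arctan2(v[1],v[0])).round(1),'ends',(c+v*s.min()).round(4),(c+v*s.max()).round(4))
W=cloud('wrist','w4',290,345,0,225,.10,.2)
print(len(W)); 
z=np.percentile(W[:,2],[5,50,95]);print(z)
for lo in np.arange(.02,.13,.02):
    # slice by distance along tool x
    o=np.load('pics/w4.npz');R=Ro.from_quat(o['tr']).as_matrix();Q=(W-o['tp'])@R
    m=(Q[:,0]>lo)&(Q[:,0]<lo+.02)&(Q[:,2]<np.median(Q[:,2])+.02)
    if m.sum()>5: print(round(lo,2),m.sum(),'tool y range',np.percentile(Q[m,1],[2,98]).round(4),'z',np.percentile(Q[m,2],[5,50,95]).round(4),'xmax',Q[m,0].max().round(4))
E
```

```text
[ 0.69854051 -0.02452146  0.10675717]
tail 561 [0.1361 0.1521 0.1543] [0.7425 0.0179] -136.1 ends [0.7795 0.0535] [ 0.6951 -0.0277]
head 210 [0.1317 0.1581 0.16  ] [ 0.6398 -0.0924] -160.6 ends [ 0.6681 -0.0824] [ 0.6172 -0.1003]
handle 140 [0.0821 0.1037 0.1085] [ 0.596  -0.1357] -179.1 ends [ 0.6133 -0.1354] [ 0.5701 -0.1361]
11840
[0.15187194 0.15307354 0.15414172]
0.02 2304 tool y range [-0.0088  0.0082] z [-0.0473 -0.0463 -0.0452] xmax 0.04
0.04 3008 tool y range [-0.0089  0.0082] z [-0.0474 -0.0464 -0.0451] xmax 0.06
0.06 3488 tool y range [-0.0089  0.0082] z [-0.0474 -0.0464 -0.0451] xmax 0.08
0.08 3040 tool y range [-0.0086  0.0079] z [-0.0475 -0.0464 -0.0452] xmax 0.0962
```

```bash
python3 - <<'E'
from cl import *
for n,f,box in(('top','top0',(346,385,142,182)),('scene','scene0',(265,302,205,248))):
    C=cloud(n,f,*box,.094,.107,90)
    C=C[(C[:,0]-.5877)**2+(C[:,1]+.1329)**2>.03**2]
    C=C[(C[:,1]>-.125)&(C[:,0]>.6)]
    c=C[:,:2].mean(0); w,V=np.linalg.eigh(np.cov(C[:,:2].T)); v=V[:,1]*np.sign(V[0,1]); s=(C[:,:2]-c)@v; t=(C[:,:2]-c)@[-v[1],v[0]]
    tip=c+v*s.max(); print(n,len(C),np.median(C[:,2]),'dir',np.degrees(np.arctan2(v[1],v[0])),'tip',tip,'pivot',tip-v*.1,'width',np.percentile(t,[2,98]))
    D=cloud(n,f,*box,.112,.12,60); print(' hub',len(D),(D[:,:2].min(0)+D[:,:2].max(0))/2, np.ptp(D[:,:2],0))
E
```

```text
top 177 0.09992598865910884 dir 45.41633643510777 tip [ 0.65828422 -0.06152558] pivot [ 0.58808922 -0.1327482 ] width [-0.00805538  0.00743558]
 hub 31 [ 0.58890779 -0.13166442] [0.01578907 0.01551856]
scene 192 0.10060973590577377 dir 45.74909438883621 tip [ 0.66111365 -0.06222662] pivot [ 0.59133347 -0.13385572] width [-0.00707161  0.00828214]
 hub 37 [ 0.58913776 -0.13347754] [0.01772566 0.01647385]
```

Emit:
send_rows --plan '[0.1, -0.2, 0, 0, 0, -0.015, 1, 0.1, -0.2, 0.8, 0, 0, -0.015, 1, 0.1, -0.2, 1.6, 0, 0, -0.015, 1, 0.1, -0.2, 2.2, 0, 0, -0.015, 1, 0.1, -0.2, 2.6, 0, 0, -0.015, 1, 0.1, -0.2, 3, 0, 0, -0.015, 1, 0.1, -0.2, 3.3, 0, 0, -0.015, 1, 0.1, -0.2, 3.6, 0, 0, -0.015, 1, 0.1, -0.2, 3.6, 0, 0, -0.015, 1, 0.1, -0.2, 3.6, 0, 0, -0.015, 1]'

```text
t: 8.15
tcp_pos: [0.698, -0.0234, 0.0707]
ee_rot: [0.924, 0.383, -0.0, 0.0]
contact_force: [-0.5, 0.0, -3.1]
grip_width: 0.016
```

Emit:
send_rows --plan '[0, 0, 0.4, 0, 0, 0, 1, 0, 0, 0.8, 0, 0, 0, 1, 0, 0, 1.1, 0, 0, 0, 1, 0, 0, 1.3, 0, 0, 0, 1, 0, 0, 1.3, 0, 0, 0, 1, 0, 0, 1.3, 0, 0, 0, 1, 0, 0, 1.3, 0, 0, 0, 1]'

```text
t: 8.73
tcp_pos: [0.6981, -0.0233, 0.0579]
ee_rot: [0.924, 0.383, 0.0, 0.0]
contact_force: [-0.7, 0.5, -3.2]
grip_width: 0.0161
```

```bash
python3 - <<'E'
from cl import *
o=monitor.get_obs();R=Ro.from_quat(o['ee_rot']).as_matrix();print(o['t'],o['tcp_pos'],np.degrees(np.arctan2(R[1,0],R[0,0])),o['contact_force'],o['ft_torque'])
s,_=snap('scene','s5')
cv2.imwrite('pics/c6.png',cv2.resize(s[170:290,230:380],(750,600),interpolation=cv2.INTER_CUBIC)[:,:,::-1])
p=np.array([.5888,-.1329]);a=np.arctan2(R[1,0],R[0,0]); r=.155
# plan arc in tool axes; yaw of tool follows q
q0=np.radians(45.3)
for dq in np.arange(0,1.45,.06):
    m=p+r*np.array([np.cos(q0+dq),np.sin(q0+dq)]); x=R.T@np.array([*(m-o['tcp_pos'][:2]),0])*100
    print(round(dq,2),x[:2].round(1), 'wz',round(-(q0+dq-a),2), 'R',np.linalg.norm(m).round(3))
E
```

```text
8.7333 [ 0.6981263  -0.02332671  0.05789535] 45.08118408445804 [-0.72389961  0.49404423 -3.17077054] [0.08233085 0.00040274 0.00149622]
0.0 [ 0.  -0.1] wz -0.0 R 0.698
0.06 [-0. -1.] wz -0.06 R 0.691
0.12 [-0.1 -1.9] wz -0.12 R 0.684
0.18 [-0.2 -2.8] wz -0.18 R 0.676
0.24 [-0.4 -3.7] wz -0.24 R 0.669
0.3 [-0.7 -4.6] wz -0.3 R 0.66
0.36 [-1.  -5.5] wz -0.36 R 0.652
0.42 [-1.3 -6.4] wz -0.42 R 0.644
0.48 [-1.8 -7.2] wz -0.48 R 0.635
0.54 [-2.2 -8. ] wz -0.54 R 0.626
0.6 [-2.7 -8.8] wz -0.6 R 0.617
0.66 [-3.3 -9.6] wz -0.66 R 0.608
0.72 [ -3.9 -10.3] wz -0.72 R 0.599
0.78 [ -4.5 -10.9] wz -0.78 R 0.589
0.84 [ -5.2 -11.6] wz -0.84 R 0.58
0.9 [ -5.9 -12.2] wz -0.9 R 0.571
0.96 [ -6.6 -12.7] wz -0.96 R 0.561
1.02 [ -7.4 -13.2] wz -1.02 R 0.552
1.08 [ -8.2 -13.7] wz -1.08 R 0.543
1.14 [ -9.1 -14.1] wz -1.14 R 0.534
1.2 [ -9.9 -14.5] wz -1.2 R 0.526
1.26 [-10.8 -14.8] wz -1.26 R 0.517
1.32 [-11.7 -15. ] wz -1.32 R 0.509
1.38 [-12.6 -15.2] wz -1.38 R 0.501
1.44 [-13.5 -15.4] wz -1.44 R 0.494
```

View pics/c6.png

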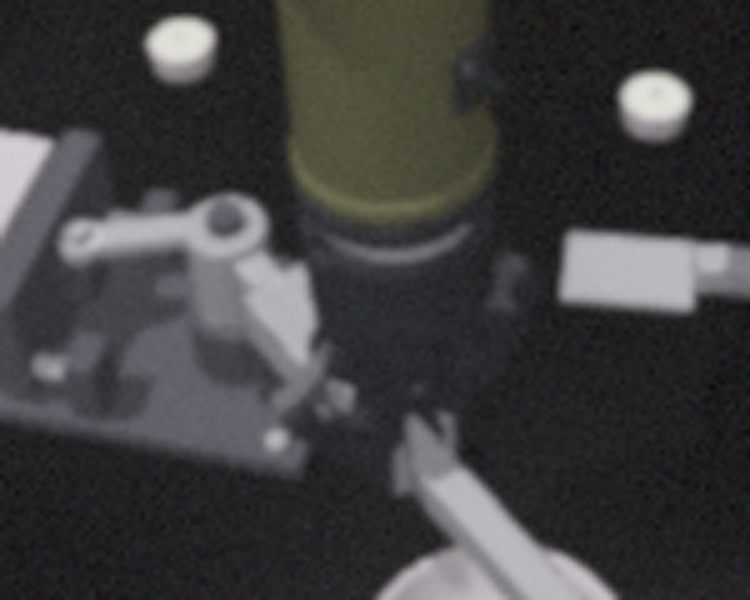

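The channel sits over the handle, so I start the swing.

Emit:
send_rows --plan '[0, -1, 0, 0, 0, -0.06, 1, -0.1, -1.9, 0, 0, 0, -0.12, 1, -0.2, -2.8, 0, 0, 0, -0.18, 1, -0.4, -3.7, 0, 0, 0, -0.24, 1, -0.7, -4.6, 0, 0, 0, -0.3, 1, -1, -5.5, 0, 0, 0, -0.36, 1, -1.3, -6.4, 0, 0, 0, -0.42, 1, -1.8, -7.2, 0, 0, 0, -0.48, 1, -2.2, -8, 0, 0, 0, -0.54, 1, -2.7, -8.8, 0, 0, 0, -0.6, 1, -2.7, -8.8, 0, 0, 0, -0.6, 1]' --force 120

```text
t: 9.7
tcp_pos: [0.6204, 0.0176, 0.059]
ee_rot: [0.768, 0.64, 0.003, 0.004]
contact_force: [9.4, -4.0, -7.6]
grip_width: 0.0155
```

```bash
python3 - <<'E'
from cl import *
o=monitor.get_obs();R=Ro.from_quat(o['ee_rot']).as_matrix();a=np.arctan2(R[1,0],R[0,0]);print(o['t'],o['tcp_pos'],np.degrees(a),o['contact_force'],o['ft_torque'],o['grip_width'])
m=o['tcp_pos'][:2]-[.5888,-.1329];print('r',np.linalg.norm(m),'ang',np.degrees(np.arctan2(m[1],m[0])))
snap('wrist','w6')
W=cloud('wrist','w6',270,365,0,225,.08,.12);D=np.load('pics/w6.npz');Q=(W-D['tp'])@Ro.from_quat(D['tr']).as_matrix()
for lo in (.02,.04,.06,.08):
    k=(Q[:,0]>lo)&(Q[:,0]<lo+.02)
    if k.sum(): print(lo,k.sum(),np.percentile(Q[k,1],[2,98]).round(4),np.median(Q[k,2]).round(4))
E
```

```text
9.7 [0.62040523 0.01762352 0.05903483] 79.6469645181395 [ 9.4199521  -3.96089744 -7.57195738] [-0.31403084 -1.91668387  0.48599324] 0.015483552411709595
r 0.1538057834973619 ang 78.14193843843043
0.02 2199 [-0.0093  0.0074] -0.0466
0.04 2983 [-0.0094  0.0073] -0.0467
0.06 3427 [-0.0096  0.0073] -0.0468
0.08 3200 [-0.0098  0.0072] -0.0469
```

Emit:
send_rows --plan '[0, -1, 0, 0, 0, -0.06, 1, -0.1, -1.9, 0, 0, 0, -0.12, 1, -0.2, -2.8, 0, 0, 0, -0.18, 1, -0.4, -3.7, 0, 0, 0, -0.24, 1, -0.7, -4.6, 0, 0, 0, -0.3, 1, -1, -5.5, 0, 0, 0, -0.36, 1, -1.3, -6.4, 0, 0, 0, -0.42, 1, -1.8, -7.2, 0, 0, 0, -0.48, 1, -2.2, -8, 0, 0, 0, -0.54, 1, -2.7, -8.8, 0, 0, 0, -0.6, 1, -3.3, -9.6, 0, 0, 0, -0.66, 1, -3.9, -10.3, 0, 0, 0, -0.72, 1, -4.5, -10.9, 0, 0, 0, -0.78, 1, -4.5, -10.9, 0, 0, 0, -0.78, 1, -4.5, -10.9, 0, 0, 0, -0.78, 1, -4.5, -10.9, 0, 0, 0, -0.78, 1]'

```text
t: 11.08
tcp_pos: [0.5021, -0.0043, 0.0583]
ee_rot: [0.469, 0.883, 0.0, 0.001]
contact_force: [-0.3, 0.5, -2.7]
grip_width: 0.0158
```

```bash
python3 - <<'E'
from cl import *
o=monitor.get_obs();R=Ro.from_quat(o['ee_rot']).as_matrix();a=np.arctan2(R[1,0],R[0,0]);print(o['t'],o['tcp_pos'],np.degrees(a),o['contact_force'],o['ft_torque'],o['grip_width'])
m=o['tcp_pos'][:2]-[.5888,-.1329];print('r',np.linalg.norm(m),'ang',np.degrees(np.arctan2(m[1],m[0])))
s,_=snap('scene','s7'); t,_=snap('top','t7')
cv2.imwrite('pics/c7.png',np.vstack([cv2.resize(s[150:270,220:380],(533,400),interpolation=cv2.INTER_CUBIC),cv2.resize(t[140:200,330:410],(533,400),interpolation=cv2.INTER_CUBIC)[:200]])[:,:,::-1])
E
```

```text
11.0833 [ 0.50206627 -0.00434963  0.05827932] 124.07136291714514 [-0.25736967  0.50823633 -2.68346635] [ 0.01706641  0.01197115 -0.02106606] 0.015820659607382163
r 0.15507396910104648 ang 124.0077827853511
```

View pics/c7.png

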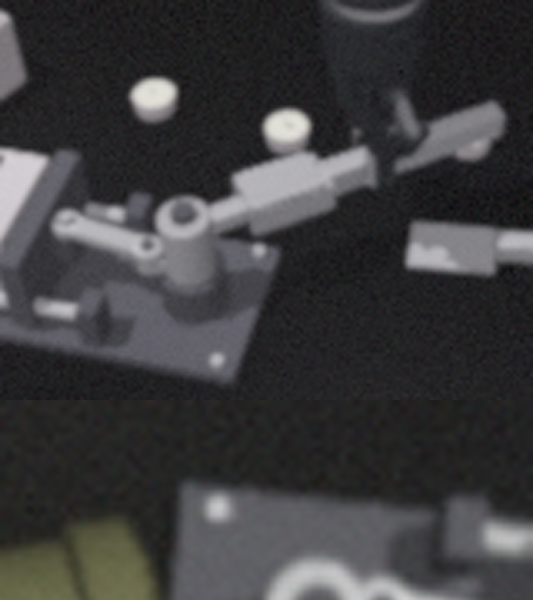

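The force has dropped to zero, so the lever rests on its stop. Now lift straight up and carry the bar over the tray.

Emit:
send_rows --plan '[0, 0, -1.5, 0, 0, 0, 1, 0, 0, -3.5, 0, 0, 0, 1, 0, 0, -6, 0, 0, 0, 1, 0, 0, -8.5, 0, 0, 0, 1, 3, 2.2, -9, 0, 0, -0.1, 1, 6, 4.5, -9, 0, 0, -0.2, 1, 9, 6.7, -9, 0, 0, -0.3, 1, 12, 9, -9, 0, 0, -0.4, 1, 15, 11.2, -9, 0, 0, -0.5, 1, 18, 13.4, -9, 0, 0, -0.6, 1, 21, 15.7, -9, 0, 0, -0.7, 1, 24, 18, -9, 0, 0, -0.8, 1, 27, 20.2, -9, 0, 0, -0.9, 1, 29.5, 22, -9, 0, 0, -0.948, 1, 31.2, 23.3, -9, 0, 0, -0.948, 1, 31.2, 23.3, -9, 0, 0, -0.948, 1, 31.2, 23.3, -9, 0, 0, -0.948, 1, 31.2, 23.3, -9, 0, 0, -0.948, 1]'

```text
t: 12.68
tcp_pos: [0.5191, 0.3837, 0.1472]
ee_rot: [0.014, 1.0, -0.001, -0.0]
contact_force: [1.1, -0.6, -3.3]
grip_width: 0.0157
```

```bash
python3 - <<'E'
from cl import *
o=monitor.get_obs();R=Ro.from_quat(o['ee_rot']).as_matrix();a=np.arctan2(R[1,0],R[0,0]);print(o['t'],o['tcp_pos'],np.degrees(a),o['contact_force'],o['grip_width'],abs(o['qvel']).max())
t,_=snap('top','t8')
C=cloud('top','t8',340,390,150,215,.094,.107,90)
C=C[(C[:,1]>-.11)]
print(len(C));c=C[:,:2].mean(0)-[.5888,-.1329];print('handle ang',np.degrees(np.arctan2(c[1],c[0])),'q~',np.arctan2(c[1],c[0])-np.radians(45.3),'+q0')
snap('wrist','w8')
W=cloud('wrist','w8',270,365,0,225,.13,.2);D=np.load('pics/w8.npz');Q=(W-D['tp'])@Ro.from_quat(D['tr']).as_matrix()
print(np.percentile(W[:,2],[5,50,95]),np.percentile(Q[:,1],[2,98]),(100*R.T@(np.array([.521,.385,0])-[*o['tcp_pos'][:2],0])).round(2))
for u in range(290,345,6): print(u,world('wrist','w8',[(u,60)])[0].round(3),end=' ')
E
```

```text
12.6833 [0.51913124 0.38373437 0.14716821] 178.42181692181003 [ 1.07304506 -0.60557435 -3.3117272 ] 0.01569213538604793 0.02799136430512565
179
handle ang 122.90566660782935 q~ 1.354474400511641 +q0
[0.19239911 0.19364338 0.19473838] [-0.00883083  0.00830566] [-0.18  0.13 -0.  ]
290 [0.439 0.376 0.193] 296 [0.439 0.379 0.195] 302 [0.439 0.38  0.193] 308 [0.439 0.382 0.194] 314 [0.439 0.384 0.193] 320 [0.439 0.386 0.193] 326 [0.439 0.388 0.194] 332 [0.44  0.39  0.194] 338 [0.44  0.392 0.194] 344 [0.439 0.394 0.192]
```

The lever is locked (q ≈ 1.35–1.41 by the top camera). Now lower the bar into the tray.

Emit:
send_rows --plan '[-0.1, 0.1, 3, 0, 0, 0, 1, -0.1, 0.1, 6, 0, 0, 0, 1, -0.1, 0.1, 9, 0, 0, 0, 1, -0.1, 0.1, 11.5, 0, 0, 0, 1, -0.1, 0.1, 13.5, 0, 0, 0, 1, -0.1, 0.1, 15, 0, 0, 0, 1, -0.1, 0.1, 15.8, 0, 0, 0, 1, -0.1, 0.1, 16.2, 0, 0, 0, 1, -0.1, 0.1, 16.3, 0, 0, 0, 1, -0.1, 0.1, 16.3, 0, 0, 0, 1, -0.1, 0.1, 16.3, 0, 0, 0, 1]'

```text
t: 13.7
tcp_pos: [0.5207, 0.386, -0.0139]
ee_rot: [0.013, 1.0, 0.001, 0.001]
contact_force: [-0.5, -0.4, -2.5]
grip_width: 0.0155
```

Emit:
send_rows --plan '[0, 0, 0.2, 0, 0, 0, 1, 0, 0, 0.3, 0, 0, 0, 1, 0, 0, 0.3, 0, 0, 0, 1, 0, 0, 0.3, 0, 0, 0, 1]'

```text
t: 14.03
tcp_pos: [0.5204, 0.3857, -0.0176]
ee_rot: [0.013, 1.0, 0.0, 0.001]
contact_force: [0.7, 0.2, -0.0]
grip_width: 0.016
```

The weight is now on the tray floor. Open partway, then retreat.

Emit:
send_rows --plan '[0, 0, 0, 0, 0, 0, 0.2, 0, 0, 0, 0, 0, 0, 0.2, 0, 0, 0, 0, 0, 0, 0.2, 0, 0, 0, 0, 0, 0, 0.2, 0, 0, 0, 0, 0, 0, 0.2, 0, 0, -1, 0, 0, 0, 0.2, 0, 0, -3, 0, 0, 0, 0.2, 0, 0, -6, 0, 0, 0, 0.2, 0, 0, -9, 0, 0, 0, 0.2, 0, 0, -12, 0, 0, 0, 0.2, 0, 0, -15, 0, 0, 0, 0.2, 0, 0, -18, 0, 0, 0, 0.2, 0, 0, -18, 0, 0, 0, 0.2, 0, 0, -18, 0, 0, 0, 0.2]'

```text
t: 15.2
tcp_pos: [0.5207, 0.3866, 0.1648]
ee_rot: [0.013, 1.0, 0.001, 0.002]
contact_force: [0.2, -0.1, -0.4]
grip_width: 0.0339
```

```bash
python3 - <<'E'
from cl import *
o=monitor.get_obs();print(o['t'],o['tcp_pos'],o['contact_force'],o['grip_width'],abs(o['qvel']).max())
t,_=snap('top','t9'); w,_=snap('wrist','w9')
cv2.imwrite('pics/c9.png',np.vstack([cv2.resize(t,(480,300)),cv2.resize(w,(480,300))])[:,:,::-1])
C=cloud('top','t9',340,390,150,215,.094,.107,90);C=C[(C[:,1]>-.11)];c=C[:,:2].mean(0)-[.5888,-.1329];print('handle q~',np.arctan2(c[1],c[0])-np.radians(45.3))
W=cloud('wrist','w9',250,400,0,399,.023,.033); print(len(W),np.percentile(W[:,2],[5,50,95]),W.min(0),W.max(0))
for x in(.42,.46,.5): 
    k=abs(W[:,0]-x)<.01; print(x,np.median(W[k],0) if k.any() else None)
E
```

```text
15.2 [0.52066609 0.3866112  0.16479299] [ 0.19100531 -0.14703024 -0.39975522] 0.03393624219683868 0.05353240463889179
handle q~ 1.3529535277522844
4173 [0.02737742 0.02885289 0.03004125] [0.40880804 0.36513449 0.0231973 ] [0.57972901 0.40271717 0.03299112]
0.42 [0.4196345  0.38807754 0.02872036]
0.46 [0.45990375 0.38692516 0.02881678]
0.5 [0.49987249 0.38589963 0.02885882]
```

View pics/c9.png

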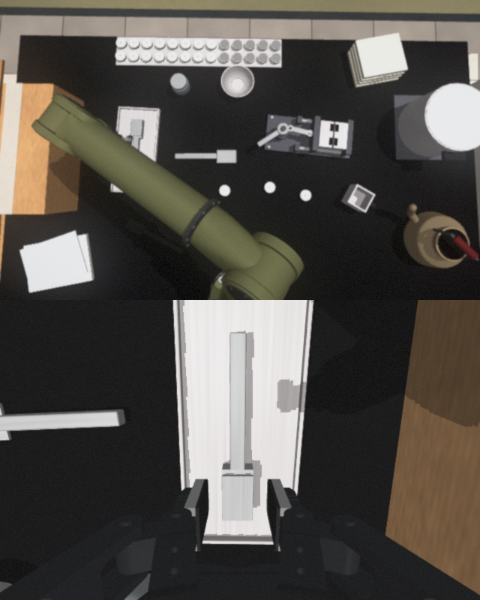

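The bar lies flat in the tray (top at z ≈ 0.029 along its length), the lever is locked, and the other things are undisturbed.

```bash
python3 -c "
from h import *
print(job_done())"
```

```text
the job is handed in; nothing more can be done
None
```

I locked the clamp with the extension bar, laid the bar flat in the tray, and handed the job in at about 15.3 s of the 53 s allowed. No verdict was reported.

**What I did:** I gripped the bar at mid-length and lowered its channel about 20 mm over the handle with no contact load. I then swung the handle about 79° anticlockwise and lifted the bar off. The load at the wrist fell to zero once the lever was past its dead point.

**Last checks:**
- **Clamp:** the camera puts the lever at about 1.35 rad plus its small starting angle, so above 1.31. The reading was unchanged after the bar was taken off.
- **Bar:** its top is level at z ≈ 0.029 m, which puts its middle 17 mm above the table. It is centred within a few mm and inside the tray walls.
- **Robot and bystanders:** the gripper is clear and touching nothing. The bystanders look unmoved in the last top view; I did not measure them.

**What disagreed:** the first grasp closed on nothing. The shut fingertips sat about 28 mm behind the reported TCP, so I reopened, went lower by that amount, and the second grasp held. The gripper also read about 16 mm on the 18 mm wide bar.

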